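# Weigh a grinding wheel on the two-pan balance

## Robot

A 6-joint arm with a two-finger parallel gripper is mounted at the origin on the work surface. World frame = base frame: x ahead of the robot, y to its left, z up, the work surface at z = 0. Lengths are in m, angles in degrees, forces in N, time in s.
With the tool pointing down it reaches from about 0.35 to 0.875 m from the base axis. Payload 4.2 kg.
Tool frame: the origin (TCP) lies at the very end of the fingers, on their centre line; the grasp point (between the pads) lies 19 mm behind it (tcp_to_grasp is the z of the grasp point in the tool frame, in m); z points along the fingers, y is the direction in which the jaws open and shut (so a half turn about z gives the same grasp; the last joint's range is limited). The gripper opens to 87 mm and grips with 3 to 60 N. Pads are 19 mm wide; open, the fingers measure 117 mm over their backs; the gripper's body (75 mm by 190 mm) begins 51 mm behind the grasp point.
Start: joints at [86.666, 22.042, 0.453, 0, -68.411, -14.817], TCP at [0.195, 0.594, 0.223] pointing down, gripper open.
Joint ranges: [-179.83, 179.83], [-69.29, 118.12], [-61.27, 80.66], [-181.25, 117.63], [-171.15, -9.14], [-177.46, 177.46]. Speed limits (degrees/s): [159.86, 159.86, 180, 180, 180, 180].

## Interface

Orientations are given as a 3x3 rotation matrix whose columns are the frame's x, y, z axes.
In Python, from station import sense, capture, camera_params, finish_job, tcp_to_grasp gives the robot as it stands.
- The arm moves only by the shell command python3 -m inch 'ROWS'. ROWS is JSON, a list of rows, each an object of numbers: "jaw": the closure in counts, from 0 (fully open) to 255 (shut); "x", "y", "z": the shift along the world's x, y, z normalised to -1 to 1, where 1 is 0.06 m; "ax", "ay", "az": the turn, a rotation vector about the world's x, y, z normalised to -1 to 1, where 1 is 10 degrees. A call has 1 to 12 rows; each row shifts and turns the pose as measured when the row begins; what a row does not reach is not made up. A row lasts 1/8 s, in which the tool goes at most 62.5 mm and 10.7 degrees, less where a joint would pass 70% of its speed; a pose out of reach is approached as far as the arm can. A call with a number of a shift or a turn outside -1 to 1 is refused whole. A call with a gripper value outside its range is refused whole. The fingers move at their own pace and stop on an object; the grip force is fixed at half the most. Time passes only in rows, so rows that do not move let the fingers close. It gives the time, the measured TCP pose, the force and the opening at its end, in the units of the state.
- sense(): the state, without advancing time (a new reading comes with each control period).
- capture(name): name is "scene" or "top"; returns the picture (480x640x3 uint8, red, green, blue); there is no depth.
- camera_params(name): a dict with "vfov" (degrees; the focal length in pixels is half the picture's height over the tangent of half this angle, whatever the lens; pixels are square), "cx", "cy" (the principal point, pixels), "D" ([k1, k2, p1, p2, k3] as OpenCV has them; the pictures are not rectified), "R" (3x3) and "t" (3): a world point X has camera coordinates R X + t. Camera axes: x right, y down, z forward; pixel columns grow to the right and rows downward; lengths in m; the calibration is good to about 2 mm. A picture is of the moment at which its call begins. camera_params takes no time and is no camera call.
- finish_job(): hands the job in, once; it reports no verdict.
The state is a dict: "time_s": time; "joints": joint angles; "joint_velocities": joint speeds; "effort": joint torques, N m; "tcp_pos": TCP position; "ee_rot": TCP orientation; "wrist_force": force on the tool from outside, world axes, zero at the start; "moment": the same for the moment, N m; "gripper_width": opening from 0.0 (shut) to 1.0 (fully open).
Only numpy, scipy, OpenCV 4.12 (cv2) and the standard library are available. Lean on these libraries where they do the work, as an engineer would, in place of code of your own. Each camera call takes 0.05 s, during which the arm holds its last target.

## Task

Weigh the grinding wheel that lies on the balance: slide the right weight discs from the loading shelf onto the empty pan, side by side and in under the clear dust guard, until the beam hangs level. Leave the weight that is not needed on the shelf, let nothing touch the guard, drop no weight, keep the robot off the grinding wheels, and leave the oil tin and the red bottle standing where they are.

Things in the scene. Friction and masses are not known exactly. Their poses are not given: they have to be found in the camera images.
- balance: fixed red two-pan balance, origin on the bench at the centre of its base, z up, y along the beam, x from the loading shelf towards the pans; turned up to 0.16 rad. Offsets below (mm) are in its frame. Base 100 x 440, 28 high; column 50 wide at x 20 to 36, y 0, 176 high with white pointer scale. Pans stay horizontal and move 12 up or down from level; where on a pan a load lies does not matter
- pan_top (a point): centre of the top of the weight pan (balance frame x 0, y -150; z 82 when up as at the start, 70 when level). Flat plate 100 mm along x by 190 along y, axes as the balance's; near edge 4 mm from the shelf, 2 mm below the shelf top when up; open at near edge and sides; lip 8 mm high along its far (+x) edge. Two discs fit side by side along y, not one behind the other
- wheel_pan_top (a point): centre of the top of the wheel pan, 140 x 140 mm plate without rims at balance frame x 0, y +150; the wheel to be weighed lies on it
- shelf_edge (a point): point on the top of the bare metal loading shelf, at its edge facing the weight pan's middle: x -54, y -150, z 84 in the balance's frame. The shelf is fixed to the balance, 8 mm thick, has no rims and spans x -245 to -54, y -310 to +90; the weights and the oil tin stand on it
- guard_edge (a point): middle of the near lower edge of the dust guard, at x -10, y -150, z 114 in the balance's frame: 30 mm above the shelf top
- guard: fixed dust guard, a clear plate with a red strip near its front edge, over the far 60 mm of the weight pan; its origin and axes are the balance's. Underside at z 114, top at z 120, spans x -10 to +85, y -250 to -50 mm, held by two slim red posts behind the pan (x 77 to 85) at its ends. Nothing may touch it
- beam (a joint): tilt of the beam, rad: 0 is level; negative, wheel pan down (stop at -0.08, as at the start); positive, weight pan down (stop at +0.08). A light spring gives about 0.0025 rad per gram of difference, so it stays on its stop until within some 30 g; swings settle in about 2 s
- weight_100: flat round weight disc, 76 mm diameter (too wide for most grippers: push it), black 24 mm spot on top, origin at the centre of its underside, z up. Yellow, 16 mm thick, 100 g
- weight_200: flat round weight disc, 76 mm diameter (too wide for most grippers: push it), black 24 mm spot on top, origin at the centre of its underside, z up. Blue, 16 mm thick, 200 g
- weight_400: flat round weight disc, 76 mm diameter (too wide for most grippers: push it), black 24 mm spot on top, origin at the centre of its underside, z up. Dark steel, 12 mm thick, 400 g
- wheel_300: flat round grinding wheel with a paper centre label, origin at the centre of its underside. Pink, 100 mm diameter, 17 mm thick, 300 g. One of the three wheels lies on the wheel pan, the other two on the wooden stand
- wheel_500: flat round grinding wheel with a paper centre label, origin at the centre of its underside. Off-white, 120 mm diameter, 20 mm thick, 500 g
- wheel_600: flat round grinding wheel with a paper centre label, origin at the centre of its underside. Purple, 130 mm diameter, 20 mm thick, 600 g
- oil_tin: small red tin with a pale band, standing on the loading shelf among the weights, 44 mm diameter, 42 mm high, 120 g, origin at the centre of its underside
- stand: fixed wooden block, 150 x 300 x 58 mm (x, y, z), with the two spare grinding wheels on top; origin at the centre of its underside
- red_bottle: red bottle with pale label and white cap standing on the bench to the right, 52 mm diameter, 160 mm high, origin at the centre of its underside
Mind the look-alikes: they are no part of the job. Of the things that look like the weight_100, the middle-sized one is meant.

How it is judged:
By the outcome, as a careful person would: the job done as asked, in the order asked, and still so for the second after the job is handed in, with the robot touching nothing.
It also fails if it takes over 67 s, if anything falls off the work surface, if the arm or the gripper's body presses on something with over 40 N, if the wrist force passes 120 N, or if a joint passes its speed limit or range.

## Working session

There is one attempt and no reset: what is moved stays moved. The work goes in short steps, Python scripts to look and compute and a shell command to move; the robot and the scene stay as the last step left them, time stands still between calls to the robot, and variables do not carry over. Pictures are saved under pics/ and viewed, and the job is handed in when it is done.

```bash
ls; mkdir -p pics; python3 - <<'E'
from station import *
import cv2,json
for n in("scene","top"):
    cv2.imwrite(f"pics/{n}0.png",capture(n)[:,:,::-1]); print(n,camera_params(n))
print(sense(),tcp_to_grasp)
E
```

```text
pics
scene {'vfov': 55.41288445130787, 'cx': 319.01549660163886, 'cy': 234.18605862684714, 'D': array([-0.06872192,  0.        ,  0.        ,  0.        ,  0.        ]), 'R': array([[ 0.53540629,  0.84455701,  0.00797306],
       [ 0.69806362, -0.4371834 , -0.56707835],
       [-0.47544431,  0.30918302, -0.82362526]]), 't': array([-0.31122228, -0.28225427,  1.39701768])}
top {'vfov': 55.9464904663624, 'cx': 318.5286291505355, 'cy': 242.35632368449765, 'D': array([-0.11764123,  0.        ,  0.        ,  0.        ,  0.        ]), 'R': array([[-0.02269357, -0.99948766,  0.02257049],
       [-0.98775712,  0.01893046, -0.15484673],
       [ 0.15434013, -0.02580818, -0.98768065]]), 't': array([0.01187037, 0.53973911, 1.17498326])}
{'time_s': 0.1, 'joints': array([ 8.66651166e+01,  2.20874888e+01,  3.86831908e-01, -2.49610010e-02,
       -6.84123558e+01, -1.48162087e+01]), 'joint_velocities': array([-0.0162086 , -0.14846291,  0.23647236,  0.179749  , -0.00750549,
       -0.04253872]), 'effort': array([-2.33547980e-04, -3.91693640e+01,  1.87933230e+01,  4.23195899e+00,
        1.34301768e-02, -7.97368648e-05]), 'tcp_pos': array([0.19452325, 0.59337998, 0.22155268]), 'ee_rot': array([[ 9.50188275e-01, -3.11676069e-01, -5.19145879e-04],
       [-3.11676481e-01, -9.50186290e-01, -1.94550374e-03],
       [ 1.13081660e-04,  2.01040040e-03, -9.99997973e-01]]), 'wrist_force': array([-1.32422052,  0.12453791,  0.17466325]), 'moment': array([-0.02859914,  0.02624466,  0.00584779]), 'gripper_width': 1.0024940409132104} -0.0187
```

View pics/scene0.png

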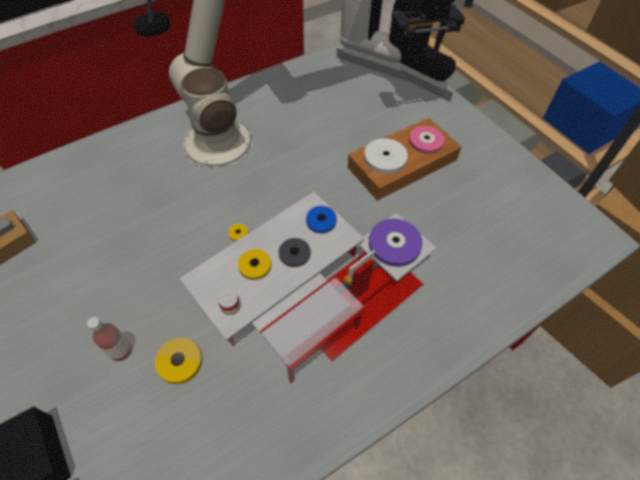

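View pics/top0.png

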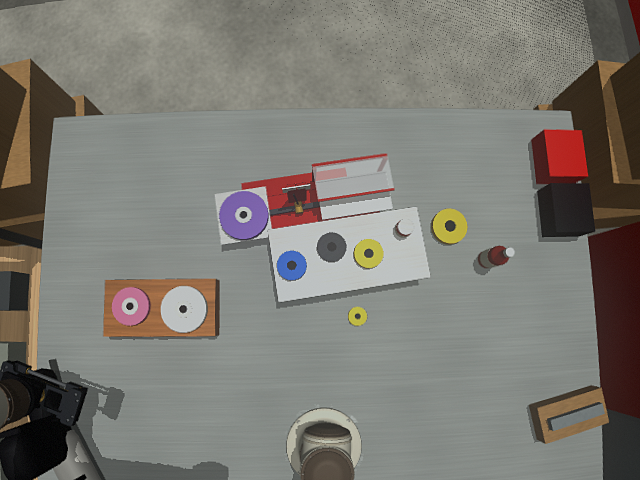

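The pictures show the purple wheel (600 g) on the wheel pan at top pixel (244,214). That calls for 400 (dark, 331,247) and 200 (blue, 292,265), with yellow (369,253) staying on the shelf. The tin is at (404,228). Next I measure.

```bash
cat > h.py <<'E'
import numpy as np,cv2
from station import *
def K(p):
    f=240/np.tan(np.radians(p['vfov']/2)); return np.array([[f,0,p['cx']],[0,f,p['cy']],[0,0,1]])
def ray(name,uv,z):
    p=camera_params(name); u=cv2.undistortPoints(np.array(uv,float).reshape(-1,1,2),K(p),p['D']).reshape(-1,2)
    d=np.c_[u,np.ones(len(u))]@p['R']; c=-p['R'].T@p['t']
    return c+d*((z-c[2])/d[:,2])[:,None]
def proj(name,X):
    p=camera_params(name); return cv2.projectPoints(np.array(X,float).reshape(-1,1,3),cv2.Rodrigues(p['R'])[0],p['t'],K(p),p['D'])[0].reshape(-1,2)
def blob(m,box):
    x0,y0,x1,y1=box; q=np.zeros_like(m,np.uint8); q[y0:y1,x0:x1]=m[y0:y1,x0:x1]
    cs,_=cv2.findContours(q,cv2.RETR_EXTERNAL,cv2.CHAIN_APPROX_NONE); return max(cs,key=cv2.contourArea)
def hsv(im): return cv2.cvtColor(im,cv2.COLOR_RGB2HSV)
E
python3 - <<'E'
from h import *
im=cv2.imread("pics/top0.png")[:,:,::-1].copy();h=hsv(im);H,S,V=[h[:,:,i].astype(int) for i in range(3)]
sc=cv2.imread("pics/scene0.png")[:,:,::-1].copy();hs=hsv(sc);Hs,Ss,Vs=[hs[:,:,i].astype(int) for i in range(3)]
def rep(n,nm,m,box,z):
    c=blob(m,box); P=ray(nm,c[:,0,:],z); (e,ax,an)=cv2.fitEllipse(P[:,:2].astype(np.float32)*1000); print(n,nm,np.round(e,1),np.round(ax,1))
rep('blue','top',(abs(H-110)<12)&(S>150),(270,240,315,290),.1)
rep('yel','top',(abs(H-26)<6)&(S>150),(345,230,395,280),.1)
rep('dark','top',(V<110),(308,225,350,270),.096)
rep('purple','top',(abs(H-130)<15)&(S>90),(210,185,275,245),.078)
rep('blue','scene',(abs(Hs-110)<12)&(Ss>150),(295,195,345,240),.1)
rep('yel','scene',(abs(Hs-26)<6)&(Ss>150),(232,245,278,282),.1)
rep('dark','scene',(Vs<110),(272,232,316,270),.096)
# shelf outline in top
m=((S<25)&(V>195)).astype(np.uint8)
print(im[280,300],im[240,240],im[290,400],im[330,400],im[207,350])
c=blob(((V>200)&(S<40)),(255,200,440,310)); print(cv2.contourArea(c), cv2.boxPoints(cv2.minAreaRect(c)))
a=cv2.resize(im[140:310,200:480],None,fx=2.8,fy=2.8,interpolation=cv2.INTER_CUBIC); cv2.imwrite("pics/topz.png",a[:,:,::-1])
E
```

```text
blue top [473.9  72.8] [71.4 72.2]
yel top [ 500.7 -124.2] [71.2 72.3]
dark top [519.3 -29.8] [72.9 74.5]
purple top [612.  198.1] [125.4 127.2]
blue scene [475.9  71.1] [68.6 74.5]
yel scene [ 502.2 -125.1] [70.5 76.6]
dark scene [521.6 -31.5] [71.8 77.3]
[190 195 195] [121 123 123] [138 144 140] [140 147 142] [190 194 193]
5.5 [[347.71475 244.19199]
 [358.91214 240.71693]
 [367.99997 270.00003]
 [356.80258 273.4751 ]]
```

View pics/topz.png

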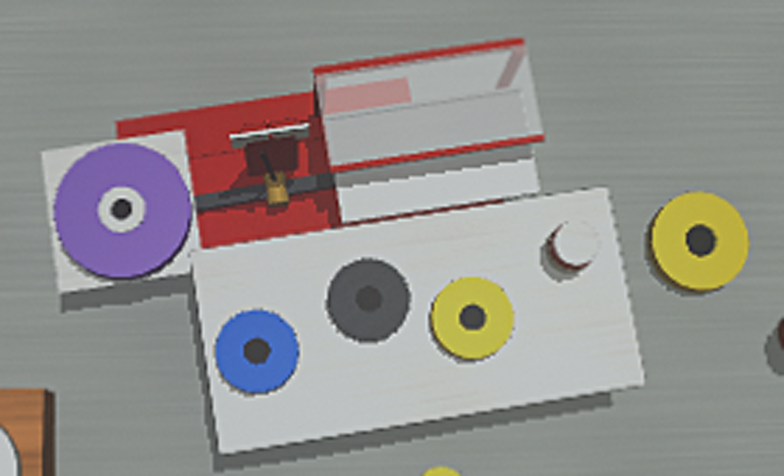

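The zoom shows the shelf clearly (corners at roughly zoom (192,252), (607,188), (643,384), (219,453)). The guard is over the pan with its red strip. Fitting the balance frame.

```bash
python3 - <<'E'
from h import *
im=cv2.imread("pics/top0.png")[:,:,::-1].copy();h=hsv(im);H,S,V=[h[:,:,i].astype(int) for i in range(3)]
m=((V>170)&(S<30)).astype(np.uint8)
# edge crossing fits: for each shelf edge sample perpendicular
g=V.astype(np.float32)
def edge(a,b,n=40,w=5):
    a,b=np.array(a,float),np.array(b,float);d=(b-a)/np.linalg.norm(b-a);nn=np.array([-d[1],d[0]]);pts=[]
    for t in np.linspace(.06,.94,n):
        s=np.arange(-w,w+.1,.25);q=a+(b-a)*t+s[:,None]*nn
        v=cv2.remap(g,q[:,0].astype(np.float32)[None],q[:,1].astype(np.float32)[None],cv2.INTER_LINEAR)[0]
        k=np.argmax(abs(np.gradient(v)));pts.append(q[k])
    return np.array(pts)
o=np.array([200,140]);z=lambda x,y:o+np.array([x,y])/2.8-.3
C=[z(192,252),z(607,188),z(643,384),z(219,453)]
L=[]
for i in range(4):
    P=ray('top',edge(C[i],C[(i+1)%4]),.084)[:,:2].astype(np.float32)
    vx,vy,x0,y0=cv2.fitLine(P,cv2.DIST_HUBER,0,.01,.01).ravel(); 
    r=(P-[x0,y0])@[-vy,vx]; print(i,np.degrees(np.arctan2(vy,vx)),'res',np.median(abs(r))*1e3); L.append((np.array([x0,y0]),np.array([vx,vy])))
def X(l,k):
    A=np.c_[l[1],-k[1]]; s=np.linalg.solve(A,k[0]-l[0]); return l[0]+s[0]*l[1]
cor=np.array([X(L[i-1],L[i]) for i in range(4)]);print(cor*1000)
print([np.linalg.norm(cor[i]-cor[i-1])*1e3 for i in range(4)])
# corners in balance frame: 0:(-54,90) 1:(-54,-310) 2:(-245,-310) 3:(-245,90)
B=np.array([[-54,90],[-54,-310],[-245,-310],[-245,90]])/1e3
bm,cm=B.mean(0),cor.mean(0);Hh=(B-bm).T@(cor-cm);th=np.arctan2(Hh[0,1]-Hh[1,0],Hh[0,0]+Hh[1,1])
R=np.array([[np.cos(th),-np.sin(th)],[np.sin(th),np.cos(th)]]);t=cm-R@bm
print('th',th,'t',t,'res',(cor-(B@R.T+t))*1e3)
np.savez('bal.npz',R=R,t=t,th=th)
for n,p in dict(blue=(.4749,.0720),yel=(.5015,-.1247),dark=(.5204,-.0306),purple=(.612,.198)).items(): print(n,np.round(R.T@(np.array(p)-t)*1e3,1))
# verify: purple near (0,150); guard corners and pan reprojected
for nm in('top','scene'):
    src=cv2.imread(f"pics/{nm}0.png")
    def W(x,y,zz): return np.r_[R@np.array([x,y])/1e3+t,zz/1e3]
    for quad in ([(-54,90,84),(-54,-310,84),(-245,-310,84),(-245,90,84)],[(-10,-50,114),(-10,-250,114),(85,-250,114),(85,-50,114)],[(-50,-55,82),(-50,-245,82),(50,-245,82),(50,-55,82)]):
        t_=t; q=proj(nm,[np.r_[R@(np.array(c[:2])/1e3)+t,c[2]/1e3] for c in quad]); q=q*1.25
        src2=src if src.shape[0]>480 else cv2.resize(src,None,fx=1.25,fy=1.25)
        src=cv2.polylines(src2,[q.astype(np.int32)],True,(0,255,0),1)
    cv2.imwrite(f"pics/ov_{nm}.png",src)
# tin from top
p=ray('top',[z(575,244)],.126)[0]; print('tin',p,R.T@(p[:2]-t)*1e3)
E
```

```text
0 -81.772354 res 0.94039786
1 8.252008 res 0.46331924
2 -82.0957 res 0.35635045
3 7.986878 res 0.40736997
[[ 569.9193   134.47174]
 [ 626.8629  -259.3437 ]
 [ 436.79446 -286.90912]
 [ 381.9524   108.09861]]
[np.float32(189.80804), np.float32(397.911), np.float32(192.05698), np.float32(398.79663)]
th 0.14095157519864476 t [0.63644628 0.05399105] res [[-0.4188413  -1.04054422]
 [ 0.33068719  1.17713262]
 [-0.63198859  0.44440836]
 [ 0.72008309 -0.58098187]]
blue [-157.4   40.5]
yel [-158.7 -158. ]
dark [-126.8  -67.4]
purple [ -4. 146.]
tin [ 0.56240266 -0.2180074   0.126     ] [-111.52110058 -258.89893584]
```

```bash
python3 -c "
import cv2
a=cv2.imread('pics/ov_top.png')[170:400,250:560];cv2.imwrite('pics/ovt.png',cv2.resize(a,None,fx=2.5,fy=2.5))
a=cv2.imread('pics/ov_scene.png')[220:480,210:560];cv2.imwrite('pics/ovs.png',cv2.resize(a,None,fx=2.2,fy=2.2))"
```

```text
(no output)
```

View pics/ovt.png

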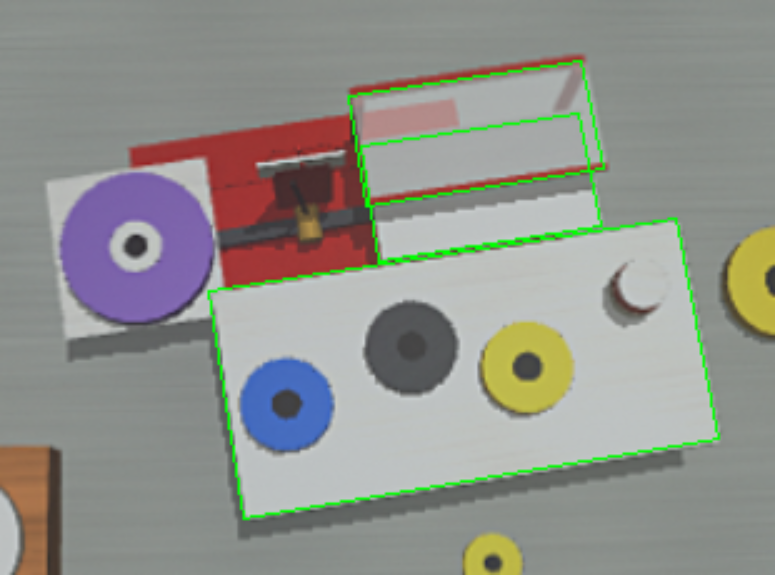

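View pics/ovs.png

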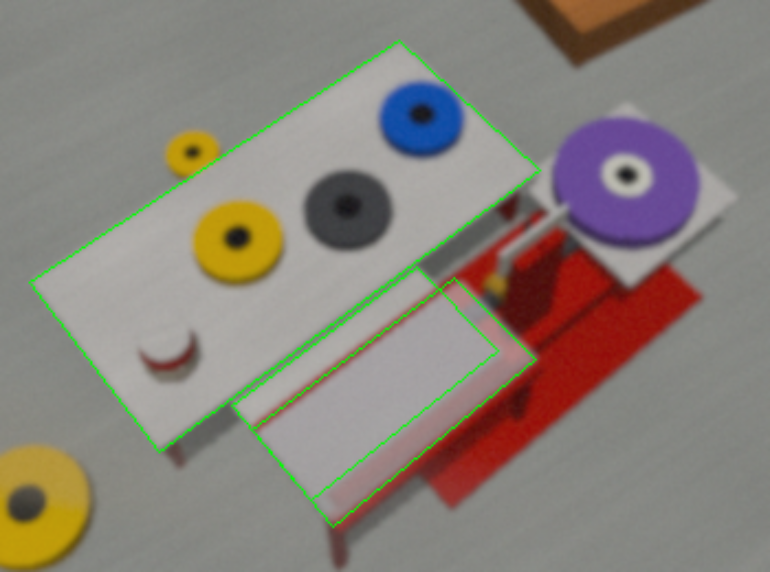

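The frame fits to about 1 mm: shelf 398 x 191 mm against 400 x 191, and the purple wheel lands at (-4, 146) against (0, 150). The discs are 76 mm and the jaws open to 87 mm. So I'll grip each disc with the jaws along the beam, slide it along the shelf to the pan's edge, release it, and push it in from behind.

```bash
cat > d.py <<'E'
import sys
from h import *
b=np.load('bal.npz');R,t,th=b['R'],b['t'],float(b['th'])
def st():
    s=sense();p=s['tcp_pos'];r=s['ee_rot'];yaw=np.degrees(np.arctan2(r[1,0],r[0,0]))-np.degrees(th)
    print('t',s['time_s'],'bal',np.round(R.T@(p[:2]-t)*1e3,1),'z',round(p[2]*1e3,1),'yawrel',round(yaw,1),'tilt',np.round(r[:2,2],3),'F',np.round(s['wrist_force'],1),'w',round(s['gripper_width']*87,1)); return s,p
def go(*a):
    s,p=st();
    for x,y,z in a:
        q=np.r_[R@(np.array([x,y])/1e3)+t,z/1e3]; print((x,y,z),'units',np.round((q-p)/.06,2)); p=q
if __name__=='__main__':
    a=[float(v) for v in sys.argv[1:]]; go(*[a[i:i+3] for i in range(0,len(a),3)])
E
python3 d.py -126.8 -67.4 200
```

```text
t 0.1 bal [-361.8  596.1] z 221.6 yawrel -26.2 tilt [-0.001 -0.002] F [-1.3  0.1  0.2] w 87.2
(-126.8, -67.4, 200.0) units [  5.43 -10.4   -0.36]
```

```bash
python3 -m inch '[{"x":0.4,"y":-0.8,"az":0.6,"jaw":0},{"x":0.45,"y":-0.9,"az":0.6},{"x":0.45,"y":-0.9,"az":0.6},{"x":0.45,"y":-0.9,"az":0.6},{"x":0.45,"y":-0.9,"az":0.3},{"x":0.45,"y":-0.9},{"x":0.45,"y":-0.9},{"x":0.45,"y":-0.9},{"x":0.45,"y":-0.9},{"x":0.4,"y":-0.8},{"x":0.3,"y":-0.5},{}]'; python3 d.py -126.8 -67.4 200; python3 - <<'E'
from h import *
for n in("scene","top"): cv2.imwrite(f"pics/{n}1.png",capture(n)[:,:,::-1])
E
```

```text
t 0.1 bal [-361.8  596.1] z 221.6 yawrel -26.2 tilt [-0.001 -0.002] F [-1.3  0.1  0.2] w 87.2
(-126.8, -67.4, 200.0) units [  5.43 -10.4   -0.36]$[0]: bad value
```

```bash
python3 -m inch '[{"x":0.4,"y":-0.8,"z":0,"ax":0,"ay":0,"az":0.6,"jaw":0}]'; python3 d.py -126.8 -67.4 200
```

```text
time_s: 0.32
tcp_pos: [0.2179, 0.5469, 0.2206]
ee_rot: [[0.979, -0.205, -0.0], [-0.205, -0.979, -0.002], [0.0, 0.002, -1.0]]
wrist_force: [0.0, -0.6, 0.1]
gripper_width: 0.999
t 0.325 bal [-345.2  546.8] z 220.6 yawrel -19.9 tilt [-0.    -0.002] F [ 0.  -0.6  0.1] w 86.9
(-126.8, -67.4, 200.0) units [ 5.04 -9.62 -0.34]
```

All keys are required in each row.

```bash
python3 -m inch '[{"x":0.45,"y":-0.9,"z":0,"ax":0,"ay":0,"az":0.6,"jaw":0},{"x":0.45,"y":-0.9,"z":0,"ax":0,"ay":0,"az":0.6,"jaw":0},{"x":0.45,"y":-0.9,"z":0,"ax":0,"ay":0,"az":0.6,"jaw":0},{"x":0.45,"y":-0.9,"z":0,"ax":0,"ay":0,"az":0.2,"jaw":0},{"x":0.45,"y":-0.9,"z":0,"ax":0,"ay":0,"az":0,"jaw":0},{"x":0.45,"y":-0.9,"z":0,"ax":0,"ay":0,"az":0,"jaw":0},{"x":0.45,"y":-0.9,"z":0,"ax":0,"ay":0,"az":0,"jaw":0},{"x":0.45,"y":-0.9,"z":0,"ax":0,"ay":0,"az":0,"jaw":0},{"x":0.45,"y":-0.9,"z":-0.1,"ax":0,"ay":0,"az":0,"jaw":0},{"x":0.4,"y":-0.8,"z":-0.1,"ax":0,"ay":0,"az":0,"jaw":0},{"x":0.2,"y":-0.4,"z":-0.1,"ax":0,"ay":0,"az":0,"jaw":0},{"x":0,"y":0,"z":0,"ax":0,"ay":0,"az":0,"jaw":0}]'; python3 d.py -126.8 -67.4 200; python3 - <<'E'
from h import *
for n in("scene","top"): cv2.imwrite(f"pics/{n}1.png",capture(n)[:,:,::-1])
E
```

```text
time_s: 1.82
tcp_pos: [0.5024, -0.0328, 0.2018]
ee_rot: [[0.988, 0.155, 0.004], [0.155, -0.988, -0.001], [0.004, 0.001, -1.0]]
wrist_force: [-0.8, 0.0, 0.1]
gripper_width: 1.001
t 1.825 bal [-144.9  -67. ] z 201.8 yawrel 0.8 tilt [ 0.004 -0.001] F [-0.8  0.   0.1] w 87.1
(-126.8, -67.4, 200.0) units [ 0.3   0.04 -0.03]
```

View pics/scene1.png

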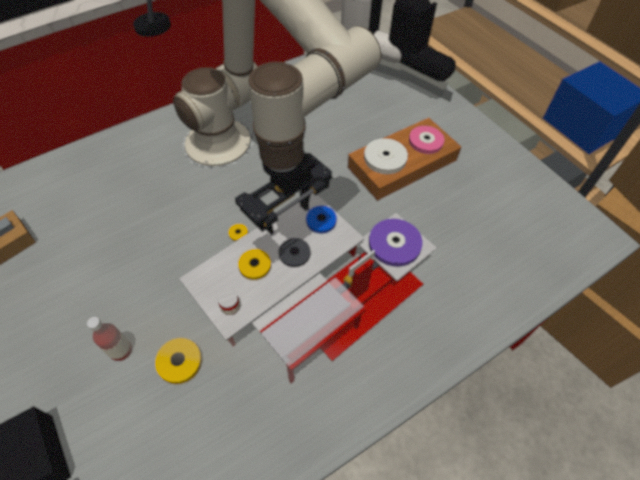

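View pics/top1.png

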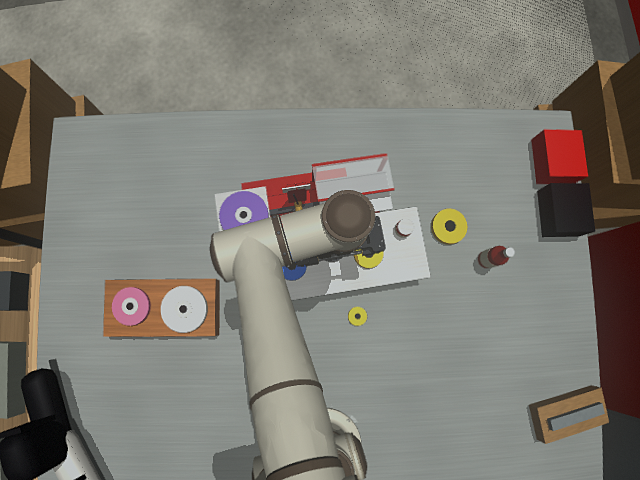

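Scene 1 and top 1 show the hand wide along the beam direction, above the dark disc, with everything still in place. Now descending around it.

```bash
python3 -m inch '[{"x":0.3,"y":0.03,"z":-0.5,"ax":0,"ay":0,"az":-0.08,"jaw":0},{"x":0,"y":0,"z":-0.5,"ax":0,"ay":0,"az":0,"jaw":0},{"x":0,"y":0,"z":0,"ax":0,"ay":0,"az":0,"jaw":0}]'; python3 d.py -126.8 -67.4 87
```

```text
time_s: 2.3
tcp_pos: [0.5206, -0.0258, 0.1436]
ee_rot: [[0.989, 0.149, 0.01], [0.149, -0.989, 0.001], [0.01, 0.001, -1.0]]
wrist_force: [-0.5, -0.3, 0.2]
gripper_width: 1.0
t 2.3 bal [-125.9  -62.7] z 143.6 yawrel 0.5 tilt [0.01  0.001] F [-0.5 -0.3  0.2] w 87.0
(-126.8, -67.4, 87.0) units [-0.   -0.08 -0.94]
```

```bash
python3 -m inch '[{"x":0,"y":-0.08,"z":-0.3,"ax":0,"ay":0.06,"az":-0.05,"jaw":0},{"x":0,"y":0,"z":-0.3,"ax":0,"ay":0,"az":0,"jaw":0},{"x":0,"y":0,"z":0,"ax":0,"ay":0,"az":0,"jaw":0}]'; python3 d.py -126.8 -67.4 87
```

```text
time_s: 2.68
tcp_pos: [0.522, -0.0291, 0.1089]
ee_rot: [[0.99, 0.142, 0.004], [0.142, -0.99, 0.002], [0.004, -0.001, -1.0]]
wrist_force: [0.4, -0.2, 0.3]
gripper_width: 1.0
t 2.675 bal [-125.   -66.2] z 108.9 yawrel 0.1 tilt [0.004 0.002] F [ 0.4 -0.2  0.3] w 87.0
(-126.8, -67.4, 87.0) units [-0.03 -0.02 -0.37]
```

```bash
python3 -m inch '[{"x":-0.03,"y":-0.02,"z":-0.2,"ax":0,"ay":0.02,"az":0,"jaw":0},{"x":0,"y":0,"z":-0.17,"ax":0,"ay":0,"az":0,"jaw":0},{"x":0,"y":0,"z":0,"ax":0,"ay":0,"az":0,"jaw":0}]'; python3 d.py -126.8 -67.4 87;  python3 - <<'E'
from h import *
im=capture("scene"); cv2.imwrite("pics/s2.png",cv2.resize(im[160:320,170:390,::-1],None,fx=3.5,fy=3.5))
E
```

```text
time_s: 3.05
tcp_pos: [0.5209, -0.0302, 0.0867]
ee_rot: [[0.99, 0.143, 0.003], [0.143, -0.99, 0.002], [0.003, -0.002, -1.0]]
wrist_force: [-0.9, 0.2, 0.4]
gripper_width: 0.999
t 3.05 bal [-126.2  -67.1] z 86.7 yawrel 0.1 tilt [0.003 0.002] F [-0.9  0.2  0.4] w 86.9
(-126.8, -67.4, 87.0) units [-0.01 -0.01  0.  ]
```

View pics/s2.png

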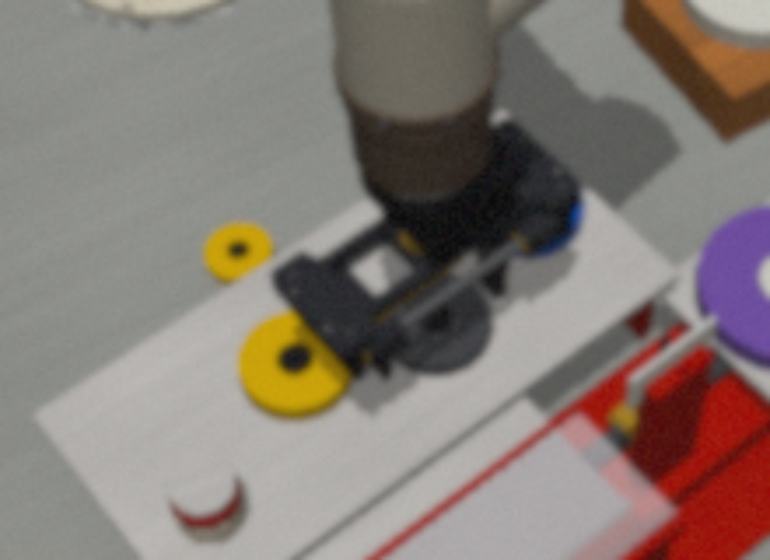

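The crop shows the fingers straddling the dark disc at about (435,325). Closing.

```bash
python3 -m inch '[{"x":0,"y":0,"z":0,"ax":0,"ay":0,"az":0,"jaw":60},{"x":0,"y":0,"z":0,"ax":0,"ay":0,"az":0,"jaw":60},{"x":0,"y":0,"z":0,"ax":0,"ay":0,"az":0,"jaw":60}]'; python3 d.py -60 -67 87 -60 -196 87
```

```text
time_s: 3.48
tcp_pos: [0.5218, -0.0301, 0.0877]
ee_rot: [[0.99, 0.143, 0.006], [0.143, -0.99, 0.003], [0.006, -0.002, -1.0]]
wrist_force: [0.4, 0.1, -2.2]
gripper_width: 0.85
t 3.475 bal [-125.3  -67.1] z 87.7 yawrel 0.1 tilt [0.006 0.003] F [ 0.4  0.1 -2.2] w 74.0
(-60.0, -67.0, 87.0) units [ 1.08  0.15 -0.01]
(-60.0, -196.0, 87.0) units [ 0.3  -2.13  0.  ]
```

```bash
python3 -m inch '[{"x":0.3,"y":0.04,"z":-0.01,"ax":0,"ay":0.03,"az":0,"jaw":60},{"x":0.3,"y":0.04,"z":0,"ax":0,"ay":0,"az":0,"jaw":60},{"x":0.3,"y":0.04,"z":0,"ax":0,"ay":0,"az":0,"jaw":60},{"x":0.2,"y":0.03,"z":0,"ax":0,"ay":0,"az":0,"jaw":60},{"x":0,"y":0,"z":0,"ax":0,"ay":0,"az":0,"jaw":60}]'; python3 d.py -60 -67 87 -60 -196 87
```

```text
time_s: 4.1
tcp_pos: [0.5842, -0.0224, 0.0877]
ee_rot: [[0.99, 0.142, -0.011], [0.142, -0.99, 0.0], [-0.011, -0.002, -1.0]]
wrist_force: [1.6, 0.4, -0.7]
gripper_width: 0.85
t 4.1 bal [-62.4 -68.3] z 87.7 yawrel 0.1 tilt [-0.011  0.   ] F [ 1.6  0.4 -0.7] w 73.9
(-60.0, -67.0, 87.0) units [ 0.04  0.03 -0.01]
(-60.0, -196.0, 87.0) units [ 0.3  -2.13  0.  ]
```

```bash
python3 -m inch '[{"x":0.05,"y":-0.3,"z":-0.01,"ax":0,"ay":-0.06,"az":0,"jaw":60},{"x":0.05,"y":-0.35,"z":0,"ax":0,"ay":0,"az":0,"jaw":60},{"x":0.05,"y":-0.35,"z":0,"ax":0,"ay":0,"az":0,"jaw":60},{"x":0.05,"y":-0.35,"z":0,"ax":0,"ay":0,"az":0,"jaw":60},{"x":0.05,"y":-0.35,"z":0,"ax":0,"ay":0,"az":0,"jaw":60},{"x":0.03,"y":-0.3,"z":0,"ax":0,"ay":0,"az":0,"jaw":60},{"x":0,"y":0,"z":0,"ax":0,"ay":0,"az":0,"jaw":60}]'; python3 d.py -60 -196 87;python3 - <<'E'
from h import *
im=capture("scene"); cv2.imwrite("pics/s3.png",cv2.resize(im[160:370,170:390,::-1],None,fx=2.8,fy=2.8))
E
```

```text
time_s: 4.97
tcp_pos: [0.6007, -0.146, 0.0878]
ee_rot: [[0.99, 0.142, 0.006], [0.142, -0.99, 0.003], [0.007, -0.002, -1.0]]
wrist_force: [0.5, -1.7, -1.1]
gripper_width: 0.854
t 4.975 bal [ -63.5 -192.9] z 87.8 yawrel 0.1 tilt [0.006 0.003] F [ 0.5 -1.7 -1.1] w 74.3
(-60.0, -196.0, 87.0) units [ 0.07 -0.04 -0.01]
```

View pics/s3.png

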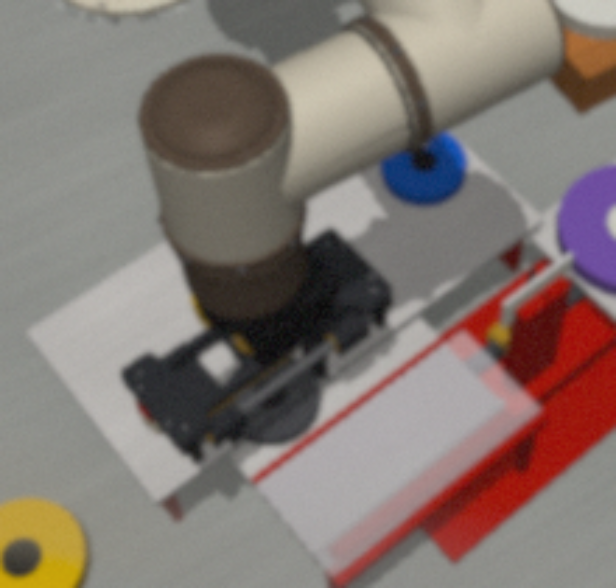

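The dark disc, still gripped, now sits at the shelf edge (crop (280,410)), overhanging the pan. A small adjustment, then release and rise.

```bash
python3 -m inch '[{"x":0.1,"y":-0.04,"z":-0.01,"ax":0,"ay":0.03,"az":0,"jaw":60},{"x":0,"y":0,"z":0,"ax":0,"ay":0,"az":0,"jaw":60}]'; python3 d.py -60 -196 87; python3 -m inch '[{"x":0,"y":0,"z":0,"ax":0,"ay":0,"az":0,"jaw":0},{"x":0,"y":0,"z":0,"ax":0,"ay":0,"az":0,"jaw":0},{"x":0,"y":0,"z":0,"ax":0,"ay":0,"az":0,"jaw":0},{"x":0,"y":0,"z":0.3,"ax":0,"ay":0,"az":0,"jaw":0},{"x":0,"y":0,"z":0.4,"ax":0,"ay":0,"az":0,"jaw":0}]'; python3 d.py -121 -196 135 -121 -196 87
```

```text
time_s: 5.28
tcp_pos: [0.6057, -0.1471, 0.0878]
ee_rot: [[0.99, 0.144, -0.002], [0.144, -0.99, 0.004], [-0.001, -0.004, -1.0]]
wrist_force: [1.5, -1.1, -0.6]
gripper_width: 0.849
t 5.275 bal [ -58.7 -194.8] z 87.8 yawrel 0.2 tilt [-0.002  0.004] F [ 1.5 -1.1 -0.6] w 73.9
(-60.0, -196.0, 87.0) units [-0.02 -0.02 -0.01]
time_s: 5.9
tcp_pos: [0.6042, -0.1452, 0.1278]
ee_rot: [[0.989, 0.145, -0.007], [0.145, -0.989, 0.005], [-0.007, -0.006, -1.0]]
wrist_force: [-0.1, -0.4, -0.2]
gripper_width: 0.999
t 5.9 bal [ -59.9 -192.7] z 127.8 yawrel 0.3 tilt [-0.007  0.005] F [-0.1 -0.4 -0.2] w 86.9
(-121.0, -196.0, 135.0) units [-1.   -0.2   0.12]
(-121.0, -196.0, 87.0) units [ 0.   0.  -0.8]
```

```bash
python3 -m inch '[{"x":0,"y":0,"z":0.2,"ax":-0.03,"ay":-0.04,"az":-0.03,"jaw":232},{"x":0,"y":0,"z":0,"ax":0,"ay":0,"az":0,"jaw":232},{"x":0,"y":0,"z":0,"ax":0,"ay":0,"az":0,"jaw":232},{"x":-0.4,"y":-0.08,"z":0,"ax":0,"ay":0,"az":0,"jaw":232},{"x":-0.4,"y":-0.09,"z":0,"ax":0,"ay":0,"az":0,"jaw":232},{"x":0,"y":0,"z":0,"ax":0,"ay":0,"az":0,"jaw":232}]'; python3 d.py -110.5 -196 110 -110.5 -196 87; python3 - <<'E'
from h import *
im=capture("scene"); cv2.imwrite("pics/s4.png",cv2.resize(im[160:370,170:390,::-1],None,fx=2.8,fy=2.8))
E
```

```text
time_s: 6.65
tcp_pos: [0.554, -0.155, 0.1378]
ee_rot: [[0.99, 0.139, -0.003], [0.139, -0.99, 0.0], [-0.003, -0.001, -1.0]]
wrist_force: [-0.4, 0.5, 0.2]
gripper_width: 0.401
t 6.65 bal [-111.  -195.3] z 137.8 yawrel -0.1 tilt [-0.003  0.   ] F [-0.4  0.5  0.2] w 34.9
(-110.5, -196.0, 110.0) units [ 0.01 -0.01 -0.46]
(-110.5, -196.0, 87.0) units [ 0.    0.   -0.38]
```

View pics/s4.png

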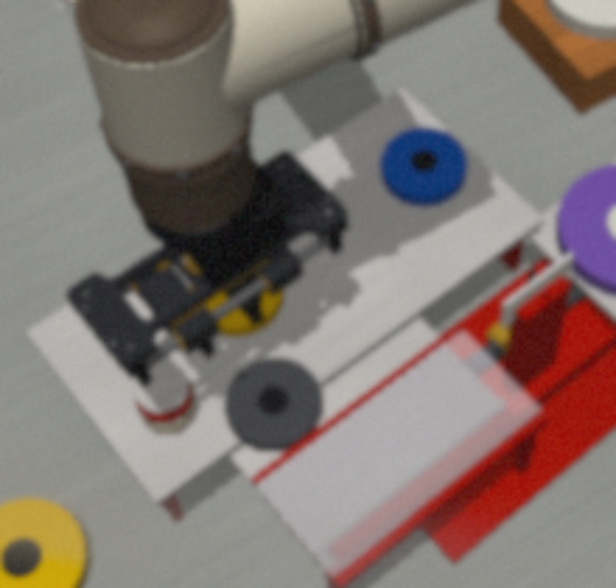

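The disc is released at the shelf edge (crop centre (274,404)), and the tin and yellow disc are undisturbed. Measuring the disc and letting the jaws finish closing.

```bash
python3 -m inch '[{"x":0,"y":0,"z":-0.2,"ax":0,"ay":0,"az":0,"jaw":232},{"x":0,"y":0,"z":0,"ax":0,"ay":0,"az":0,"jaw":232},{"x":0,"y":0,"z":0,"ax":0,"ay":0,"az":0,"jaw":232}]'; python3 - <<'E'
from d import *
im=capture("scene");V=hsv(im)[:,:,2]
c=blob(V<105,(246,286,288,324));P=ray('scene',c[:,0,:],.096)
e=cv2.fitEllipse((P[:,:2]*1000).astype(np.float32));print(e, R.T@(np.array(e[0])/1e3-t)*1e3)
c=ray('scene',[[170+274/2.8,160+404/2.8]],.096)[0];print(R.T@(c[:2]-t)*1e3)
go((-110.5,-196,87))
E
```

```text
time_s: 7.08
tcp_pos: [0.5564, -0.1545, 0.1237]
ee_rot: [[0.99, 0.14, -0.003], [0.14, -0.99, -0.0], [-0.003, -0.0, -1.0]]
wrist_force: [0.0, 0.1, 0.3]
gripper_width: 0.106
((603.7826538085938, -148.1292266845703), (71.44090270996094, 78.45240783691406), 78.36713409423828) [ -60.73462093 -195.52703941]
[ -57.90718746 -195.47101673]
t 7.125 bal [-108.7 -195.1] z 123.5 yawrel -0.0 tilt [-0.003  0.   ] F [-0.6 -0.3 -0.6] w 8.7
(-110.5, -196, 87) units [-0.03 -0.02 -0.61]
```

```bash
python3 -m inch '[{"x":-0.04,"y":-0.01,"z":-0.3,"ax":0,"ay":0,"az":0,"jaw":232},{"x":0,"y":0,"z":0,"ax":0,"ay":0,"az":0,"jaw":232}]'; python3 d.py  -111 -196 87
```

```text
time_s: 7.38
tcp_pos: [0.5545, -0.155, 0.1056]
ee_rot: [[0.99, 0.141, -0.002], [0.141, -0.99, -0.0], [-0.002, -0.0, -1.0]]
wrist_force: [-0.3, -0.1, 0.0]
gripper_width: 0.091
t 7.375 bal [-110.5 -195.4] z 105.6 yawrel 0.0 tilt [-0.002 -0.   ] F [-0.3 -0.1  0. ] w 7.9
(-111.0, -196.0, 87.0) units [-0.01 -0.01 -0.31]
```

```bash
python3 -m inch '[{"x":0,"y":0,"z":-0.31,"ax":0,"ay":0,"az":0,"jaw":232},{"x":0,"y":0,"z":0,"ax":0,"ay":0,"az":0,"jaw":232}]'; python3 d.py  -111 -196 87 -47 -196 87
```

```text
time_s: 7.62
tcp_pos: [0.5561, -0.1551, 0.0884]
ee_rot: [[0.99, 0.141, 0.001], [0.141, -0.99, -0.001], [0.001, 0.001, -1.0]]
wrist_force: [-0.4, -0.3, 0.5]
gripper_width: 0.092
t 7.625 bal [-108.9 -195.8] z 88.4 yawrel 0.1 tilt [ 0.001 -0.001] F [-0.4 -0.3  0.5] w 8.0
(-111.0, -196.0, 87.0) units [-0.03 -0.01 -0.02]
(-47.0, -196.0, 87.0) units [1.06 0.15 0.  ]
```

```bash
python3 -m inch '[{"x":0.14,"y":0.02,"z":-0.02,"ax":0,"ay":0,"az":0,"jaw":232},{"x":0.14,"y":0.02,"z":0,"ax":0,"ay":0,"az":0,"jaw":232},{"x":0.14,"y":0.02,"z":0,"ax":0,"ay":0,"az":0,"jaw":232},{"x":0.14,"y":0.02,"z":0,"ax":0,"ay":0,"az":0,"jaw":232},{"x":0.14,"y":0.02,"z":0,"ax":0,"ay":0,"az":0,"jaw":232},{"x":0.1,"y":0.015,"z":0,"ax":0,"ay":0,"az":0,"jaw":232}]'; python3 d.py  -46 -196 87;python3 - <<'E'
from h import *
im=capture("scene"); cv2.imwrite("pics/s5.png",cv2.resize(im[160:370,170:390,::-1],None,fx=2.8,fy=2.8))
E
```

```text
time_s: 8.38
tcp_pos: [0.6071, -0.1481, 0.0893]
ee_rot: [[0.99, 0.142, -0.0], [0.142, -0.99, -0.002], [-0.0, 0.002, -1.0]]
wrist_force: [-2.4, -0.6, 1.5]
gripper_width: 0.089
t 8.375 bal [ -57.4 -196. ] z 89.3 yawrel 0.1 tilt [-0.    -0.002] F [-2.4 -0.6  1.5] w 7.7
(-46.0, -196.0, 87.0) units [ 0.19  0.03 -0.04]
```

View pics/s5.png

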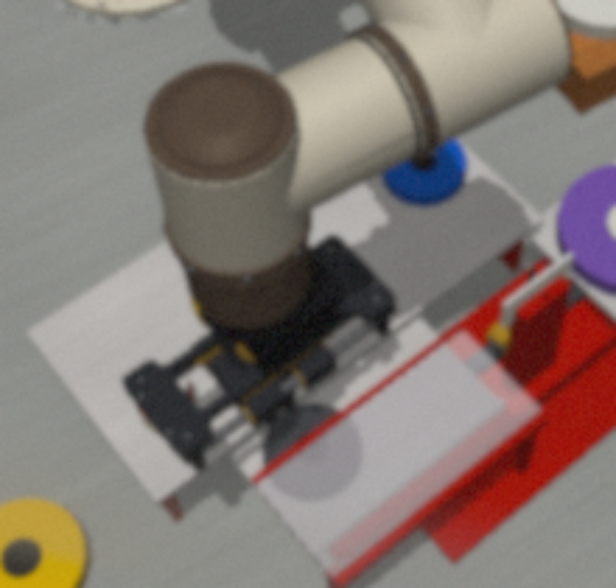

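The disc has slid in under the guard (crop (312,452)). I push the last ~12 mm, slightly lower.

```bash
python3 -m inch '[{"x":0.1,"y":0.015,"z":-0.04,"ax":0,"ay":0,"az":0,"jaw":232},{"x":0.1,"y":0.015,"z":0,"ax":0,"ay":0,"az":0,"jaw":232},{"x":0,"y":0,"z":0,"ax":0,"ay":0,"az":0,"jaw":232}]'; python3 d.py  -46 -196 87
```

```text
time_s: 8.8
tcp_pos: [0.6209, -0.1463, 0.0874]
ee_rot: [[0.99, 0.142, 0.002], [0.142, -0.99, -0.002], [0.001, 0.002, -1.0]]
wrist_force: [-1.1, 0.7, 0.6]
gripper_width: 0.094
t 8.8 bal [ -43.5 -196.1] z 87.4 yawrel 0.1 tilt [ 0.002 -0.002] F [-1.1  0.7  0.6] w 8.1
(-46.0, -196.0, 87.0) units [-0.04 -0.   -0.01]
```

```bash
python3 -m inch '[{"x":-0.3,"y":-0.04,"z":0.02,"ax":0,"ay":0,"az":0,"jaw":232},{"x":-0.2,"y":-0.03,"z":0.3,"ax":0,"ay":0,"az":0,"jaw":232},{"x":0,"y":0,"z":0.6,"ax":0,"ay":0,"az":0,"jaw":200},{"x":0,"y":0,"z":0.6,"ax":0,"ay":0,"az":0,"jaw":100},{"x":0,"y":0,"z":0,"ax":0,"ay":0,"az":0,"jaw":0}]'; python3 d.py -157.4 40.5 160;python3 - <<'E'
from h import *
for n in("scene","top"): cv2.imwrite(f"pics/{n}6.png",capture(n)[:,:,::-1])
im=cv2.imread("pics/scene6.png"); cv2.imwrite("pics/s6.png",cv2.resize(im[160:390,170:450],None,fx=2.6,fy=2.6))
E
```

```text
time_s: 9.43
tcp_pos: [0.5944, -0.1506, 0.1866]
ee_rot: [[0.99, 0.144, 0.016], [0.144, -0.99, -0.003], [0.016, 0.006, -1.0]]
wrist_force: [-0.0, 1.4, 0.1]
gripper_width: 0.34
t 9.425 bal [ -70.4 -196.7] z 186.6 yawrel 0.2 tilt [ 0.016 -0.003] F [-0.   1.4  0.1] w 29.6
(-157.4, 40.5, 160.0) units [-1.99  3.71 -0.44]
```

View pics/s6.png

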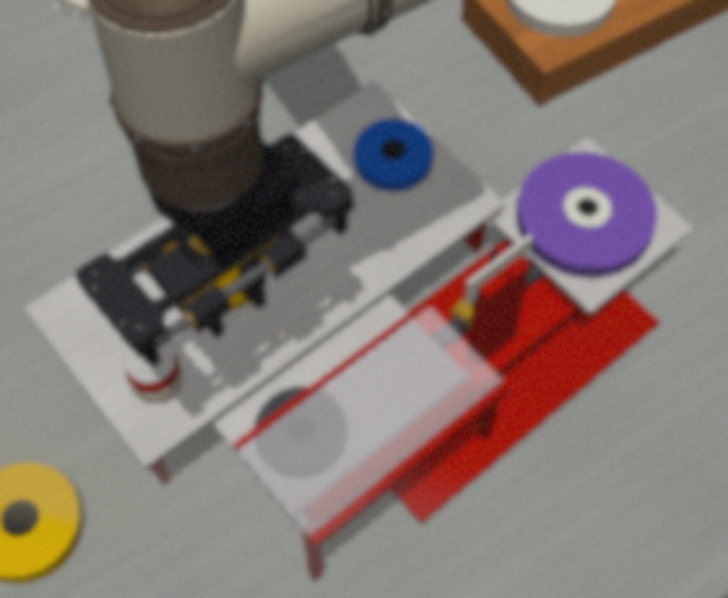

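The dark disc is on the pan under the guard, at crop (303,430). Going to the blue disc.

```bash
python3 -m inch '[{"x":-0.4,"y":0.7,"z":0,"ax":0,"ay":0.09,"az":-0.02,"jaw":0},{"x":-0.4,"y":0.8,"z":0,"ax":0,"ay":0,"az":0,"jaw":0},{"x":-0.4,"y":0.8,"z":0,"ax":0,"ay":0,"az":0,"jaw":0},{"x":-0.4,"y":0.8,"z":0,"ax":0,"ay":0,"az":0,"jaw":0},{"x":-0.35,"y":0.6,"z":0,"ax":0,"ay":0,"az":0,"jaw":0},{"x":0,"y":0,"z":0,"ax":0,"ay":0,"az":0,"jaw":0}]'; python3 - <<'E'
from d import *
go((-157.4,40.5,130))
im=capture("scene");V=hsv(im)[:,:,2]
p=ray('scene',[[170+303/2.6,160+430/2.6]],.094)[0];print('dark',R.T@(p[:2]-t)*1e3)
E
```

```text
time_s: 10.28
tcp_pos: [0.469, 0.0765, 0.1775]
ee_rot: [[0.99, 0.137, -0.014], [0.137, -0.991, -0.003], [-0.015, 0.001, -1.0]]
wrist_force: [0.0, 0.9, -1.1]
gripper_width: 0.989
t 10.275 bal [-162.7   45.9] z 177.5 yawrel -0.2 tilt [-0.014 -0.003] F [ 0.   0.9 -1.1] w 86.1
(-157.4, 40.5, 130) units [ 0.1  -0.08 -0.79]
dark [   5.7087677  -194.40139756]
```

```bash
python3 -m inch '[{"x":0.1,"y":-0.08,"z":-0.4,"ax":0.02,"ay":-0.08,"az":0.02,"jaw":0},{"x":0,"y":0,"z":-0.4,"ax":0,"ay":0,"az":0,"jaw":0},{"x":0,"y":0,"z":0,"ax":0,"ay":0,"az":0,"jaw":0}]'; python3 d.py -157.4 40.5 87
```

```text
time_s: 10.7
tcp_pos: [0.4768, 0.0688, 0.1276]
ee_rot: [[0.991, 0.137, 0.0], [0.137, -0.991, -0.001], [-0.0, 0.001, -1.0]]
wrist_force: [-0.1, 0.2, 0.4]
gripper_width: 1.003
t 10.7 bal [-156.    37.1] z 127.6 yawrel -0.2 tilt [ 0.    -0.001] F [-0.1  0.2  0.4] w 87.3
(-157.4, 40.5, 87.0) units [-0.03  0.05 -0.68]
```

```bash
python3 -m inch '[{"x":-0.03,"y":0.06,"z":-0.25,"ax":0,"ay":0,"az":0.02,"jaw":0},{"x":0,"y":0,"z":0,"ax":0,"ay":0,"az":0,"jaw":0}]'; python3 d.py -157.4 40.5 87
```

```text
time_s: 10.95
tcp_pos: [0.4767, 0.0714, 0.1135]
ee_rot: [[0.99, 0.138, 0.002], [0.138, -0.99, -0.001], [0.002, 0.001, -1.0]]
wrist_force: [-0.5, 0.4, 0.2]
gripper_width: 1.002
t 10.95 bal [-155.7   39.7] z 113.5 yawrel -0.1 tilt [ 0.002 -0.001] F [-0.5  0.4  0.2] w 87.1
(-157.4, 40.5, 87.0) units [-0.03  0.01 -0.44]
```

```bash
python3 -m inch '[{"x":-0.03,"y":0.01,"z":-0.22,"ax":0,"ay":0,"az":0,"jaw":0},{"x":0,"y":0,"z":-0.2,"ax":0,"ay":0,"az":0,"jaw":0},{"x":0,"y":0,"z":0,"ax":0,"ay":0,"az":0,"jaw":0}]'; python3 d.py -157.4 40.5 87; python3 - <<'E'
from h import *
im=capture("scene"); cv2.imwrite("pics/s7.png",cv2.resize(im[160:370,170:450,::-1],None,fx=2.6,fy=2.6))
E
```

```text
time_s: 11.32
tcp_pos: [0.4763, 0.0718, 0.0884]
ee_rot: [[0.99, 0.138, 0.005], [0.138, -0.99, 0.0], [0.005, 0.0, -1.0]]
wrist_force: [-0.4, -0.3, -0.5]
gripper_width: 1.0
t 11.325 bal [-156.1   40.2] z 88.4 yawrel -0.2 tilt [0.005 0.   ] F [-0.4 -0.3 -0.5] w 87.0
(-157.4, 40.5, 87.0) units [-0.02  0.   -0.02]
```

View pics/s7.png

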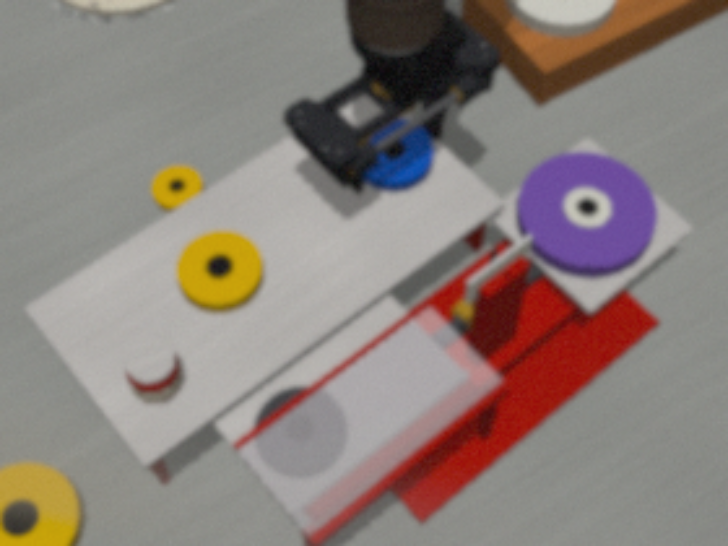

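The blue disc is between the fingers (crop (395,155)), and the tin, yellow and dark discs are in place. Gripping, then sliding to (-60, -105).

```bash
python3 -m inch '[{"x":0,"y":0,"z":-0.01,"ax":0,"ay":0.03,"az":0,"jaw":60},{"x":0,"y":0,"z":0,"ax":0,"ay":0,"az":0,"jaw":60},{"x":0,"y":0,"z":0,"ax":0,"ay":0,"az":0,"jaw":60}]'; python3 d.py -95 -52 87 -60 -104 87
```

```text
time_s: 11.75
tcp_pos: [0.4771, 0.0724, 0.0887]
ee_rot: [[0.99, 0.138, 0.001], [0.138, -0.99, 0.001], [0.001, -0.001, -1.0]]
wrist_force: [0.1, 0.8, -2.0]
gripper_width: 0.857
t 11.75 bal [-155.1   40.6] z 88.7 yawrel -0.1 tilt [0.001 0.001] F [ 0.1  0.8 -2. ] w 74.6
(-95.0, -52.0, 87.0) units [ 1.21 -1.39 -0.03]
(-60.0, -104.0, 87.0) units [ 0.7  -0.78  0.  ]
```

```bash
python3 -m inch '[{"x":0.24,"y":-0.27,"z":-0.02,"ax":0,"ay":0,"az":0,"jaw":60},{"x":0.29,"y":-0.33,"z":0,"ax":0,"ay":0,"az":0,"jaw":60},{"x":0.29,"y":-0.33,"z":0,"ax":0,"ay":0,"az":0,"jaw":60},{"x":0.29,"y":-0.33,"z":0,"ax":0,"ay":0,"az":0,"jaw":60},{"x":0.29,"y":-0.33,"z":0,"ax":0,"ay":0,"az":0,"jaw":60},{"x":0.29,"y":-0.33,"z":0,"ax":0,"ay":0,"az":0,"jaw":60},{"x":0.15,"y":-0.2,"z":0,"ax":0,"ay":0,"az":0,"jaw":60},{"x":0,"y":0,"z":0,"ax":0,"ay":0,"az":0,"jaw":60}]'; python3 d.py -60 -104 87
```

```text
time_s: 12.75
tcp_pos: [0.5899, -0.0574, 0.0888]
ee_rot: [[0.99, 0.14, 0.001], [0.14, -0.99, 0.003], [0.002, -0.002, -1.0]]
wrist_force: [0.4, -1.0, 0.3]
gripper_width: 0.854
t 12.75 bal [ -61.7 -103.7] z 88.8 yawrel -0.0 tilt [0.001 0.003] F [ 0.4 -1.   0.3] w 74.3
(-60.0, -104.0, 87.0) units [ 0.03 -0.   -0.03]
```

```bash
python3 -m inch '[{"x":0.03,"y":0,"z":-0.02,"ax":-0.02,"ay":0,"az":0,"jaw":60},{"x":0,"y":0,"z":0,"ax":0,"ay":0,"az":0,"jaw":0},{"x":0,"y":0,"z":0,"ax":0,"ay":0,"az":0,"jaw":0},{"x":0,"y":0,"z":0,"ax":0,"ay":0,"az":0,"jaw":0},{"x":0,"y":0,"z":0.4,"ax":0,"ay":0,"az":0,"jaw":0},{"x":0,"y":0,"z":0.4,"ax":0,"ay":0,"az":0,"jaw":208},{"x":-0.4,"y":-0.06,"z":0,"ax":0,"ay":0,"az":0,"jaw":208},{"x":-0.45,"y":-0.06,"z":0,"ax":0,"ay":0,"az":0,"jaw":208},{"x":0,"y":0,"z":0,"ax":0,"ay":0,"az":0,"jaw":208},{"x":0,"y":0,"z":0,"ax":0,"ay":0,"az":0,"jaw":208}]'; python3 - <<'E'
from d import *
im=capture("scene"); cv2.imwrite("pics/s8.png",cv2.resize(im[160:370,170:450,::-1],None,fx=2.6,fy=2.6))
h=hsv(im);c=blob((abs(h[:,:,0].astype(int)-110)<12)&(h[:,:,1]>150),(200,200,400,330));P=ray('scene',c[:,0,:],.1)
e=cv2.fitEllipse((P[:,:2]*1000).astype(np.float32));print(e, R.T@(np.array(e[0])/1e3-t)*1e3)
go((-114,-104,87))
E
```

```text
time_s: 14.0
tcp_pos: [0.5373, -0.0616, 0.1374]
ee_rot: [[0.99, 0.144, -0.001], [0.144, -0.99, -0.001], [-0.001, 0.001, -1.0]]
wrist_force: [-0.0, 0.1, 0.6]
gripper_width: 0.516
((588.6552124023438, -59.121177673339844), (69.30111694335938, 74.5503921508789), 67.40377044677734) [ -63.20771598 -105.276521  ]
t 14.05 bal [-114.5 -100.5] z 137.3 yawrel 0.2 tilt [-0.002 -0.001] F [ 0.2 -0.2 -0.2] w 40.9
(-114, -104, 87) units [ 0.02 -0.06 -0.84]
```

View pics/s8.png

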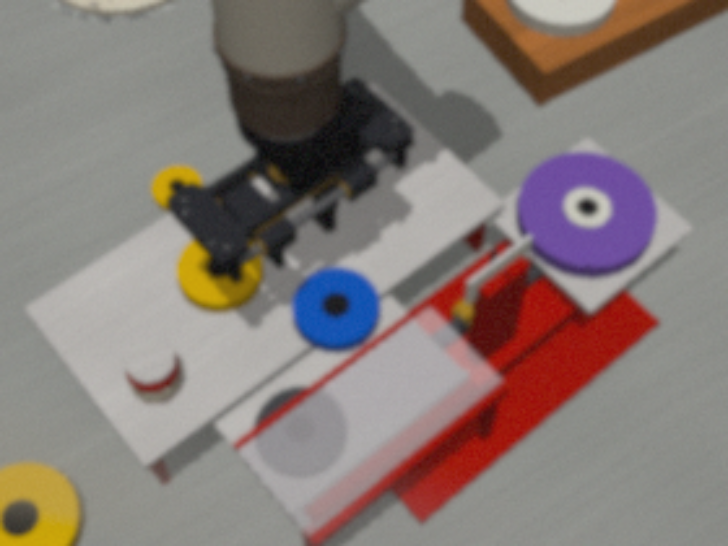

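The blue disc is free at the shelf edge (crop (336,307)). Descending behind it.

```bash
python3 -m inch '[{"x":-0.02,"y":-0.06,"z":-0.35,"ax":0,"ay":0,"az":-0.02,"jaw":208},{"x":0,"y":0,"z":-0.1,"ax":0,"ay":0,"az":0,"jaw":208},{"x":0,"y":0,"z":0,"ax":0,"ay":0,"az":0,"jaw":208}]'; python3 d.py -115 -104 87
```

```text
time_s: 14.42
tcp_pos: [0.5386, -0.0648, 0.1098]
ee_rot: [[0.99, 0.141, 0.0], [0.141, -0.99, -0.001], [-0.0, 0.001, -1.0]]
wrist_force: [-0.5, 0.4, -0.1]
gripper_width: 0.206
t 14.425 bal [-113.5 -103.9] z 109.8 yawrel 0.1 tilt [ 0.    -0.001] F [-0.5  0.4 -0.1] w 17.9
(-115.0, -104.0, 87.0) units [-0.02 -0.01 -0.38]
```

```bash
python3 -m inch '[{"x":-0.03,"y":-0.01,"z":-0.2,"ax":0,"ay":0,"az":0,"jaw":208},{"x":0,"y":0,"z":-0.19,"ax":0,"ay":0,"az":0,"jaw":208},{"x":0,"y":0,"z":0,"ax":0,"ay":0,"az":0,"jaw":208}]'; python3 d.py -115 -104 86.5 -44 -104 86.5
```

```text
time_s: 14.8
tcp_pos: [0.5374, -0.0652, 0.0853]
ee_rot: [[0.99, 0.142, 0.001], [0.142, -0.99, -0.001], [0.001, 0.001, -1.0]]
wrist_force: [0.6, -0.1, 0.0]
gripper_width: 0.183
t 14.8 bal [-114.8 -104.1] z 85.3 yawrel 0.1 tilt [ 0.001 -0.001] F [ 0.6 -0.1  0. ] w 16.0
(-115.0, -104.0, 86.5) units [-0.    0.    0.02]
(-44.0, -104.0, 86.5) units [1.17 0.17 0.  ]
```

```bash
python3 -m inch '[{"x":0.13,"y":0.02,"z":0.015,"ax":0,"ay":0,"az":0,"jaw":208},{"x":0.16,"y":0.023,"z":0,"ax":0,"ay":0,"az":0,"jaw":208},{"x":0.16,"y":0.023,"z":0,"ax":0,"ay":0,"az":0,"jaw":208},{"x":0.16,"y":0.023,"z":0,"ax":0,"ay":0,"az":0,"jaw":208},{"x":0.16,"y":0.023,"z":0,"ax":0,"ay":0,"az":0,"jaw":208},{"x":0.16,"y":0.023,"z":0,"ax":0,"ay":0,"az":0,"jaw":208},{"x":0.16,"y":0.023,"z":0,"ax":0,"ay":0,"az":0,"jaw":208},{"x":0.12,"y":0.017,"z":0,"ax":0,"ay":0,"az":0,"jaw":208},{"x":0,"y":0,"z":0,"ax":0,"ay":0,"az":0,"jaw":208}]'; python3 d.py -44 -104 86.5;python3 - <<'E'
from h import *
im=capture("scene"); cv2.imwrite("pics/s9.png",cv2.resize(im[160:370,170:450,::-1],None,fx=2.6,fy=2.6))
E
```

```text
time_s: 15.92
tcp_pos: [0.6158, -0.0539, 0.0864]
ee_rot: [[0.99, 0.142, 0.001], [0.142, -0.99, -0.001], [0.001, 0.001, -1.0]]
wrist_force: [0.7, 0.2, 0.7]
gripper_width: 0.186
t 15.925 bal [ -35.6 -103.9] z 86.4 yawrel 0.1 tilt [ 0.001 -0.001] F [0.7 0.2 0.7] w 16.2
(-44.0, -104.0, 86.5) units [-0.14 -0.02  0.  ]
```

View pics/s9.png

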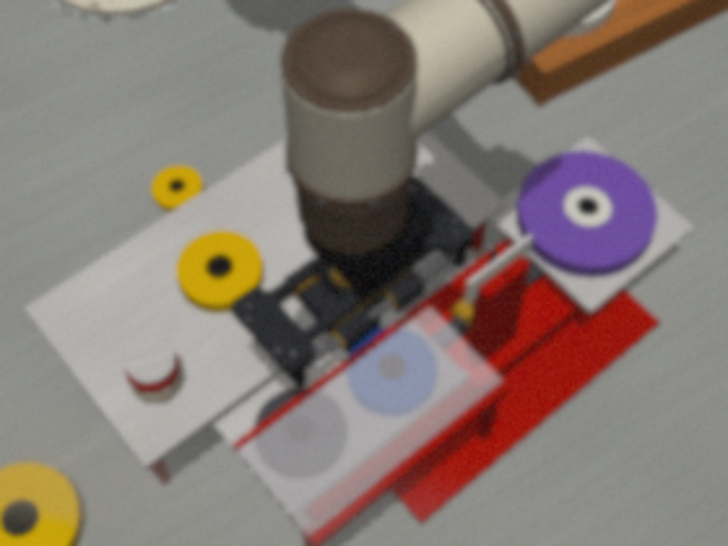

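The blue disc is in under the guard (crop (393,370)), side by side with the dark one. The fingers overshot by 8 mm but their front was still about 16 mm short of the guard. Retreating.

```bash
python3 -m inch '[{"x":-0.3,"y":-0.04,"z":0.03,"ax":0,"ay":0,"az":0,"jaw":208},{"x":-0.4,"y":-0.06,"z":0.2,"ax":0,"ay":0,"az":0,"jaw":208},{"x":-0.3,"y":-0.04,"z":0.6,"ax":0,"ay":0,"az":0,"jaw":208},{"x":-0.2,"y":0.3,"z":0.7,"ax":0,"ay":0,"az":0,"jaw":208},{"x":-0.4,"y":0.6,"z":0.4,"ax":0,"ay":0,"az":0,"jaw":208},{"x":-0.4,"y":0.8,"z":0,"ax":0,"ay":0,"az":0,"jaw":208},{"x":-0.4,"y":0.8,"z":0,"ax":0,"ay":0,"az":0,"jaw":208},{"x":-0.4,"y":0.8,"z":0,"ax":0,"ay":0,"az":0,"jaw":208},{"x":-0.4,"y":0.8,"z":0,"ax":0,"ay":0,"az":0,"jaw":208},{"x":-0.3,"y":0.6,"z":0,"ax":0,"ay":0,"az":0,"jaw":208},{"x":0,"y":0,"z":0,"ax":0,"ay":0,"az":0,"jaw":208},{"x":0,"y":0,"z":0,"ax":0,"ay":0,"az":0,"jaw":208}]'; python3 -m inch '[{"x":0,"y":0,"z":0,"ax":0,"ay":0,"az":0,"jaw":208},{"x":0,"y":0,"z":0,"ax":0,"ay":0,"az":0,"jaw":208},{"x":0,"y":0,"z":0,"ax":0,"ay":0,"az":0,"jaw":208},{"x":0,"y":0,"z":0,"ax":0,"ay":0,"az":0,"jaw":208},{"x":0,"y":0,"z":0,"ax":0,"ay":0,"az":0,"jaw":208},{"x":0,"y":0,"z":0,"ax":0,"ay":0,"az":0,"jaw":208},{"x":0,"y":0,"z":0,"ax":0,"ay":0,"az":0,"jaw":208},{"x":0,"y":0,"z":0,"ax":0,"ay":0,"az":0,"jaw":208},{"x":0,"y":0,"z":0,"ax":0,"ay":0,"az":0,"jaw":208},{"x":0,"y":0,"z":0,"ax":0,"ay":0,"az":0,"jaw":208},{"x":0,"y":0,"z":0,"ax":0,"ay":0,"az":0,"jaw":208},{"x":0,"y":0,"z":0,"ax":0,"ay":0,"az":0,"jaw":208}]' ; python3 d.py -100 0 200; python3 - <<'E'
from h import *
im=capture("scene"); cv2.imwrite("pics/scene10.png",im[:,:,::-1]);cv2.imwrite("pics/s10.png",cv2.resize(im[160:390,170:450,::-1],None,fx=2.6,fy=2.6))
im=capture("top"); cv2.imwrite("pics/top10.png",im[:,:,::-1]);cv2.imwrite("pics/t10.png",cv2.resize(im[130:330,190:530,::-1],None,fx=2.3,fy=2.3))
E
```

```text
time_s: 17.48
tcp_pos: [0.3983, 0.2269, 0.2102]
ee_rot: [[0.99, 0.141, 0.014], [0.141, -0.99, 0.008], [0.015, -0.006, -1.0]]
wrist_force: [-0.5, -0.1, -0.2]
gripper_width: 0.184
time_s: 18.98
tcp_pos: [0.3995, 0.2243, 0.21]
ee_rot: [[0.991, 0.136, 0.014], [0.136, -0.991, 0.008], [0.015, -0.006, -1.0]]
wrist_force: [-0.3, -0.1, 0.3]
gripper_width: 0.185
t 18.975 bal [-210.7  201.9] z 210.0 yawrel -0.3 tilt [0.014 0.008] F [-0.3 -0.1  0.3] w 16.1
(-100.0, 0.0, 200.0) units [ 2.3  -3.07 -0.17]
```

View pics/s10.png

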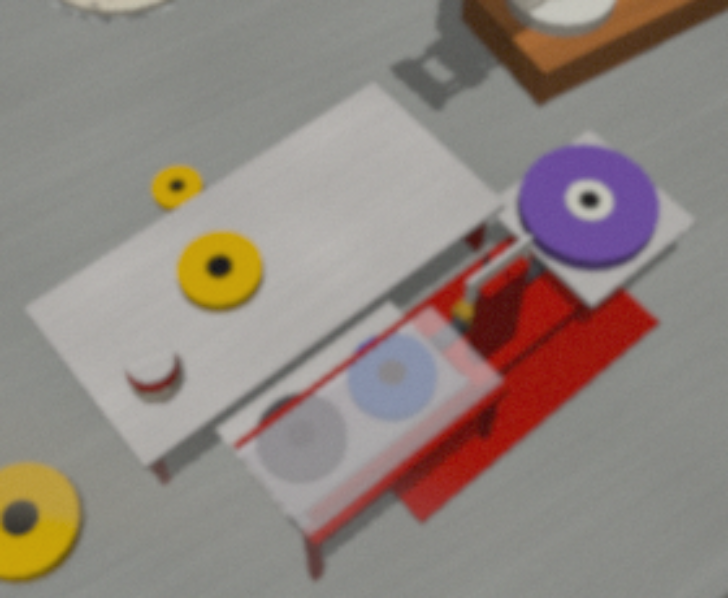

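View pics/t10.png

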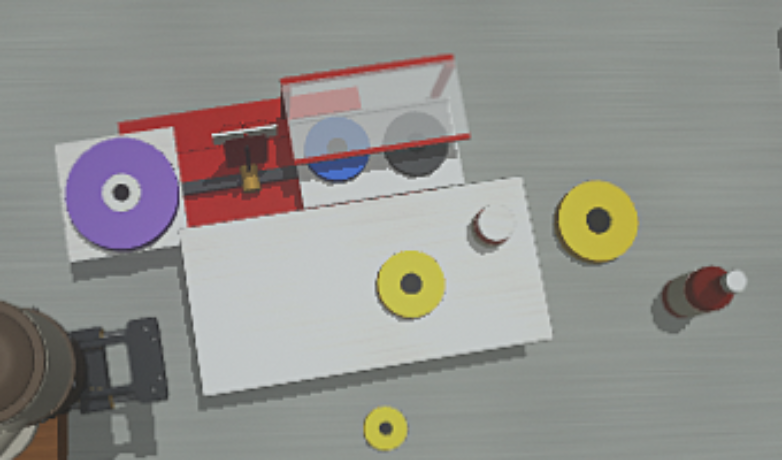

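Both discs lie under the guard (top crop (337,148) and (416,143)). Yellow, tin and bottle are unmoved, and the wheel pan has risen. I check the level by triangulating the wheel label in both views, before and after, and confirm it has settled after a short wait.

```bash
python3 -m inch '[{"x":0,"y":0,"z":0,"ax":0,"ay":0,"az":0,"jaw":208},{"x":0,"y":0,"z":0,"ax":0,"ay":0,"az":0,"jaw":208},{"x":0,"y":0,"z":0,"ax":0,"ay":0,"az":0,"jaw":208},{"x":0,"y":0,"z":0,"ax":0,"ay":0,"az":0,"jaw":208},{"x":0,"y":0,"z":0,"ax":0,"ay":0,"az":0,"jaw":208},{"x":0,"y":0,"z":0,"ax":0,"ay":0,"az":0,"jaw":208},{"x":0,"y":0,"z":0,"ax":0,"ay":0,"az":0,"jaw":208},{"x":0,"y":0,"z":0,"ax":0,"ay":0,"az":0,"jaw":208}]' >/dev/null; python3 - <<'E'
from d import *
for n in("scene","top"): cv2.imwrite(f"pics/{n}11.png",capture(n)[:,:,::-1])
def cen(im,box,lab):
    h=hsv(im);m=(abs(h[:,:,0].astype(int)-130)<15)&(h[:,:,1]>90)
    c=blob(m,box); return np.array(cv2.fitEllipse(c)[0])
def tri(a,b):
    Ps=[K(p:=camera_params(n))*0+np.eye(3) for n in('scene','top')]
    M=[np.c_[camera_params(n)['R'],camera_params(n)['t']] for n in('scene','top')]
    u=[cv2.undistortPoints(q.reshape(1,1,2),K(camera_params(n)),camera_params(n)['D']).reshape(2,1) for q,n in((a,'scene'),(b,'top'))]
    X=cv2.triangulatePoints(M[0],M[1],*u).ravel();return X[:3]/X[3]
for k in(0,10,11):
    s=cv2.imread(f'pics/scene{k}.png')[:,:,::-1].copy();p=cv2.imread(f'pics/top{k}.png')[:,:,::-1].copy()
    a=cen(s,(360,205,430,275),0);b=cen(p,(205,175,280,250),0);X=tri(a,b);print(k,a,b,'X',np.round(X*1e3,1))
    h=hsv(p);g=h.astype(int)
    d=blob((abs(g[:,:,0]-26)<6)&(g[:,:,1]>150),(345,230,395,280));print('yellow',np.round(cv2.fitEllipse(d)[0],1))
s=cv2.imread('pics/top0.png').astype(int);e=cv2.imread('pics/top11.png').astype(int)
df=abs(s-e).max(2);print('tin diff',(df[212:242,390:418]>30).sum(),'bottle diff',(df[240:272,472:520]>30).sum())
# discs on pan (top cam, under guard)
top=cv2.imread('pics/top11.png');cv2.imwrite('pics/pan11.png',cv2.resize(top[145:225,300:400],None,fx=7,fy=7,interpolation=cv2.INTER_CUBIC))
cs=cv2.imread('pics/scene11.png');cv2.imwrite('pics/pans11.png',cv2.resize(cs[255:375,240:370],None,fx=5,fy=5,interpolation=cv2.INTER_CUBIC))
E
```

```text
0 [395.30511475 241.65740967] [243.40727234 214.86302185] X [612.8 198.9  71.4]
yellow [368.  253.1]
10 [395.97497559 238.93836975] [242.72192383 213.83003235] X [612.9 198.8  83.3]
yellow [368.  253.1]
11 [395.95947266 238.94059753] [242.71052551 213.83755493] X [612.9 198.9  83.3]
yellow [368. 253.]
tin diff 0 bottle diff 0
```

View pics/pan11.png

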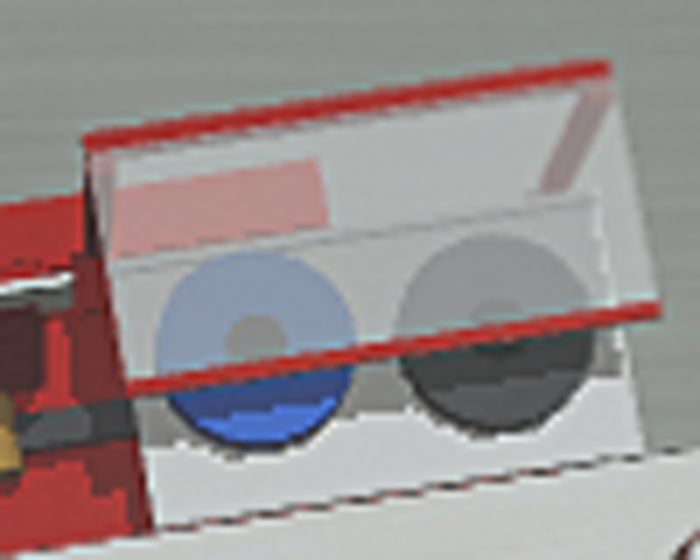

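View pics/pans11.png

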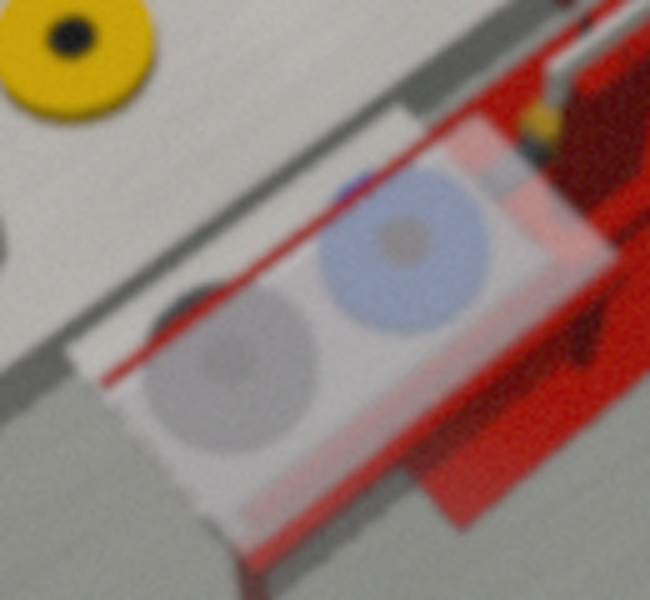

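The close-ups show both discs flat on the pan, clear of each other and well in under the guard. The wheel pan rose 11.9 mm against 12.0 for level, and it is steady. Handing in.

```bash
python3 -c "
from station import *
print(finish_job())"
```

```text
the job is handed in; nothing more can be done
None
```

The beam hangs level: the wheel on the balance was the purple 600 g one, and I weighed it with the 400 g and 200 g discs. Each disc was gripped lightly, slid along the shelf to the pan's edge, then pushed in under the guard with the fingers from behind. The job was handed in at about 20 s, with the arm well clear of the balance.

**Last checks**
- **Level:** the wheel pan rose 11.9 mm, against 12 mm for level, and did not move between two pictures 1 s apart.
- **Weights:** both discs lie flat, side by side and apart, under the guard. The yellow 100 g disc is still on the shelf where it was.
- **Oil tin and bottle:** both look exactly as at the start in the top picture.
- **Guard:** the last push of the 200 g disc went 8 mm further than planned. By my reckoning the fingers still stopped about 16 mm short of the guard.
- **Forces:** the wrist force readings never went above about 3 N.

No check failed. When the discs were gripped, the jaws read about 74 mm on 76 mm discs, a small disagreement that had no effect.

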